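# Raise the filter stand one notch and seat the filter cup

## Robot

A 6-joint arm with a two-finger parallel gripper is mounted at the origin on the work surface. World frame = base frame: x ahead of the robot, y to its left, z up, the work surface at z = 0. Lengths are in m, angles in rad, forces in N, time in s.
With the tool pointing down it reaches from about 0.275 to 1 m from the base axis. Payload 8.4 kg.
Tool frame: the origin (TCP) lies at the very end of the fingers, on their centre line; the grasp point (between the pads) lies 19 mm behind it; z points along the fingers, y is the line along which they close (so a half turn about z gives the same grasp; the last joint's range is limited). The gripper opens to 85 mm and grips with 20 to 120 N. Pads are 22 mm wide; open, the fingers measure 114 mm over their backs; the gripper's body (76 mm by 85 mm) begins 54 mm behind the grasp point. The pads swing forward as they close: fully open they stand 13 mm farther back than shut.
Start: joints at [-1.277, 0.353, 1.633, -0, 1.155, -0.002], TCP at [0.182, -0.598, 0.231] pointing down, gripper open.
Joint ranges: [-2.63, 2.63], [-0.92, 2.1], [0.06, 2.66], [-1.3, 4.44], [0, 2.69], [-3.02, 3.02]. Speed limits (rad/s): [2.22, 2.22, 2.79, 3.14, 3.14, 3.14].

## Interface

Orientations are given as a 3x3 rotation matrix whose columns are the frame's x, y, z axes.
In Python, from workcell import manip, snapshot, order gives the robot as it stands. The module is installed in compiled form; this text tells all that it offers.
- The arm moves only by the tool apply_moves, never from a script. Its arguments are lists of equal length, an entry for each row: "slide": the shift along the world's x, y, z in m, a list of three; "angular": the turn, a rotation vector about the world's x, y, z in rad, a list of three. In form: {"slide": [[x, y, z], ...], "angular": [[ax, ay, az], ...]}. A call has exactly 5 rows; each row shifts and turns the commanded pose from where the row before left it; what a row does not reach is not made up. A row lasts 1/10 s, in which the tool goes at most 50 mm and 8.59 degrees, less where a joint would pass 70% of its speed; a pose out of reach is approached as far as the arm can. A call with a gripper value outside its range is refused whole. "fingers" is the closure, from -1 (fully open) to 1 (shut), set as the call begins (left out, the last holds). The fingers move at their own pace and stop on an object; "squeeze" is the grip in N (left out, the last holds). Time passes only in rows, so rows that do not move let the fingers close, or fill a call up. It gives the time, the measured TCP pose, the force, the opening and the grip force at its end, in the units of the state.
- manip.read_state(): the state, without advancing time (a new reading comes with each control period).
- snapshot(name): name is "scene" or "top" or "wrist"; returns a dict with "pixels" (480x640x3 uint8, red, green, blue), "z_map" (480x640 float32, m along the optical axis (not along the pixel's ray), 0 where there is no reading), "camera_matrix" (3x3 intrinsics, pixels), "extrinsics" (4x4, takes a point from world to camera coordinates). Camera axes: x right, y up, looking along -z (the intrinsics and any distortion apply to the point x, -y, -z); pixel columns grow to the right and rows downward; lengths in m; the calibration is good to about 2 mm. The wrist camera is an equidistant fisheye: a pixel r from the principal point sees the ray r / f radians off the axis. A picture is of the moment at which its call begins.
- order.job_done(): hands the job in; it is judged then, once.
The state is a dict: "time_s": time; "q": joint angles; "qvel": joint speeds; "tau": joint torques, N m; "tcp_pos": TCP position; "tool_rot": TCP orientation; "ft_force": force on the tool from outside, world axes, zero at the start; "ft_torque": the same for the moment, N m; "width": opening from 0.0 (shut) to 1.0 (fully open); "finger_force": force on a finger pad.
Only numpy, scipy, OpenCV 4.12 (cv2) and the standard library are available. Lean on these libraries where they do the work, as an engineer would, in place of code of your own. Each camera call takes 0.05 s, during which the arm holds its last target. There are 200 camera calls.

## Task

Raise the carriage of the ratchet stand by its handle by exactly one notch and leave it hanging on its pawl. Then take the tapered porcelain filter cup (the one with the wide collar), set it gently, without dropping or forcing it, upright and fully home in the carriage's steel cone, with its collar resting on the cone's rim, and let go. Leave all the other things on the bench where they stand.

Things in the scene. Friction and masses are not known exactly. Their poses are not given: they have to be found in the camera images.
- stand: The ratchet stand, fixed to the bench. Origin under its column's axis, z up. White base plate 150 x 260 x 12 mm, white socket, and clamped in it a square aluminium column 30 mm wide, whose top stands 263 to 323 mm above the bench: it is set higher or lower each time, with all it carries. Three steel teeth on the column's +x side. Handle along its -x, cone along its -y.
- carriage (a joint): Height of the grey carriage (0.68 kg) above its lowest notch, m, up positive. Notches at 0, 0.030, 0.060, upper stop 0.075; it starts at rest on the lowest. It slides freely and sinks by gravity. Its sprung pawl rides up over each tooth (about 2 N) and catches on its top, so lift 5 to 15 mm past the notch, then let it settle back. It cannot be lowered past a caught tooth.
- handle (a point): Middle of the carriage's grey handle: a level bar 85 mm long, 20 mm wide and 20 mm high, standing out towards the robot (the point's -x), its middle 145 mm from the column's axis; it starts 155 to 215 mm above the bench. Can be pinched from above across its width (the point's y). z up; moves with the carriage.
- cup_rim (a point): Centre of the mouth of the carriage's open steel cone, at its flat rim, level with the handle's middle; 125 mm from the column's axis along the point's -y. Cone 55 mm deep, open below, inside diameter about 53 mm at the rim, 36 mm at the bottom, wall 5 mm, rim outside diameter 63 mm. z up; moves with the carriage.
- filter_cup: White porcelain filter cup, 102 mm tall, 0.14 to 0.28 kg, upright on the bench; origin at the centre of its underside, z up. Tapered foot 60 mm high, 28 mm across below, 46 mm at its top; above it a round collar, 56 mm outside diameter, 42 mm high, open on top. Grip across the collar about 28 mm above its underside: the fingertips must stay clear above the cone's rim.
- shoulder (a point): Centre of the flat underside of the filter cup's collar, on its axis 60 mm above the cup's origin. Seated, it coincides with point cup_rim; the taper then has about 3 mm of play all round.
- plain_cup: Bystander: straight or barely tapering white porcelain cup without a collar, 60 mm across, 85 mm tall. It and the filter cup may stand in either of two places.
- beaker: Bystander: glass beaker 64 mm across, 70 mm tall, standing on the stand's base plate under the cone.
- reagent: Bystander: amber glass bottle, 70 mm across, 150 mm tall.
- mortar: Bystander: white porcelain bowl, 116 mm across, 55 mm tall.
- spoon: Bystander: steel spoon 160 mm long lying in front of the stand.
- brush: Bystander: wooden-handled brush 170 mm long lying on the bench.
Not all that is in view belongs to the job. What is shaped like the filter_cup but green, pink or purple is not meant.

How it is judged:
By the outcome, as a careful person would: the job done as asked, in the order asked, and still so for the second after the job is handed in, with the robot touching nothing.
It also fails if it takes over 56 s, if anything falls off the work surface, if the arm or the gripper's body presses on something with over 40 N, if the wrist force passes 120 N, or if a joint passes its speed limit or range.

## Working session

There is one attempt and no reset: what is moved stays moved. The work goes in short steps, Python scripts to look and compute and a tool call to move; the robot and the scene stay as the last step left them, time stands still between calls to the robot, and variables do not carry over. Pictures are saved under pics/ and viewed, at most 10 in all, crops included, and the job is handed in when it is done.

Besides the shell and the picture viewer there is one more tool, called after ">>>" as name(argument=value, ...), one argument or row to a line, values as JSON. apply_moves: Moves the arm, as the interface text tells. Its arguments: {"type":"object","properties":{"slide":{"type":"array"},"angular":{"type":"array"},"fingers":{"type":"number"},"squeeze":{"type":"number"}},"required":["slide","angular"]}

```bash
mkdir -p pics
cat > h.py <<'E'
import numpy as np, cv2
from workcell import manip, snapshot, order
def grab(n):
    s=snapshot(n); np.savez(f'{n}.npz',**s); return s
def save(s,name,crop=None,z=1):
    im=cv2.cvtColor(s['pixels'],cv2.COLOR_RGB2BGR)
    if crop: a,b,c,d=crop; im=im[b:d,a:c]
    if z!=1: im=cv2.resize(im,None,fx=z,fy=z,interpolation=cv2.INTER_CUBIC)
    cv2.imwrite('pics/'+name,im)
def cloud(s):
    K=s['camera_matrix'];d=s['z_map'];v,u=np.mgrid[:480,:640]
    x=(u-K[0,2])/K[0,0]*d;y=-(v-K[1,2])/K[1,1]*d
    P=np.stack([x,y,-d,np.ones_like(d)],-1)
    return (P@np.linalg.inv(s['extrinsics']).T)[...,:3]
E
python3 - <<'E'
from h import *
for n in('scene','top'):
    s=grab(n); save(s,n+'0.png'); print(n,s['camera_matrix'].round(1).tolist(),s['extrinsics'].round(3).tolist(),(s['z_map']>0).mean())
print(manip.read_state())
E
```

```text
scene [[480.2, 0.0, 315.9], [0.0, 480.2, 240.8], [0.0, 0.0, 1.0]] [[-0.338, 0.941, -0.003, 0.143], [-0.813, -0.29, 0.506, 0.379], [0.475, 0.173, 0.863, -1.61], [0.0, 0.0, 0.0, 1.0]] 0.9960286458333333
top [[442.6, 0.0, 321.0], [0.0, 442.6, 233.8], [0.0, 0.0, 1.0]] [[-0.026, -1.0, 0.017, 0.02], [0.995, -0.024, 0.102, -0.517], [-0.101, 0.02, 0.995, -1.176], [0.0, 0.0, 0.0, 1.0]] 0.9959049479166666
{'time_s': 0.1, 'q': array([-1.27738031e+00,  3.53574707e-01,  1.63407940e+00,  1.59138567e-06,
        1.15521049e+00, -2.37205123e-03]), 'qvel': array([-1.30833012e-03, -2.93804499e-04, -2.77300737e-04, -2.93932323e-04,
       -4.39503735e-04,  9.73581961e-05]), 'tau': array([ 1.97933718e-04, -6.06355977e+01, -3.42820573e+01,  9.81779181e-06,
        4.04395396e-03, -6.63454912e-06]), 'tcp_pos': array([ 0.18207282, -0.59742914,  0.23063097]), 'tool_rot': array([[ 9.56572912e-01,  2.91492932e-01, -3.66484716e-04],
       [ 2.91493163e-01, -9.56572137e-01,  1.21800998e-03],
       [ 4.47223252e-06, -1.27194314e-03, -9.99999191e-01]]), 'ft_force': array([ 0.16796551, -0.27478212,  0.21822871]), 'ft_torque': array([-0.01061876,  0.00922708, -0.00555744]), 'finger_force': 0.0, 'width': 0.9994931382173263}
```

View pics/scene0.png

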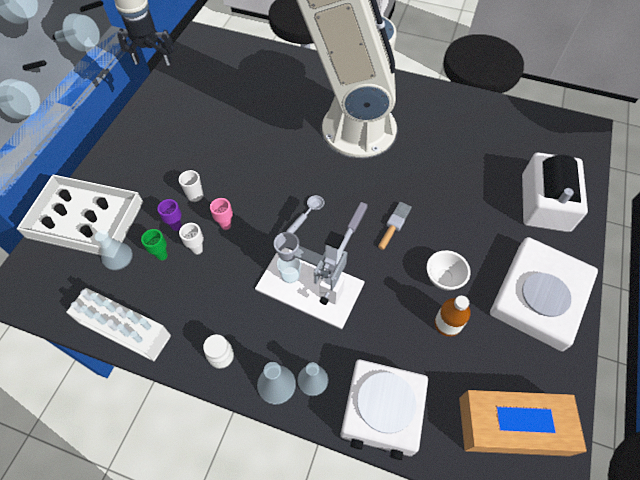

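View pics/top0.png

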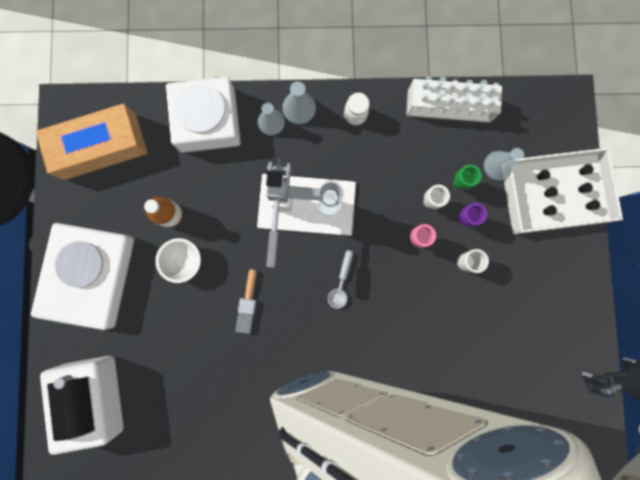

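The scene view shows five candidates: white (191,184), white (191,237), green (154,243), purple (170,212) and pink (221,212). The white jar at (218,351) has a lid. The stand's column is at about (328,285), the cone at (287,243) and the handle at (350,228). In the top view the whites are at (436,196) and (473,261), the cone at (330,195) and the handle at (273,245). Next I crop the whites and measure.

Run:
```python
from h import *
s=dict(np.load('scene.npz')); t=dict(np.load('top.npz'))
save(s,'crop1.png',(130,150,370,330),3)
for n,S,ws in(('scene',s,{'wA':(178,165,205,203),'wB':(177,218,207,256),'stand':(255,195,370,330)}),('top',t,{'wA':(455,245,492,275),'wB':(420,182,452,210),'stand':(255,150,360,275)})):
    C=cloud(S)
    for k,(a,b,c,d) in ws.items():
        P=C[b:d,a:c].reshape(-1,3)
        if k[0]=='w':
            q=P[P[:,2]>.03]; print(n,k,'zmax',np.percentile(q[:,2],98).round(3))
            for lo,hi in((.01,.03),(.03,.05),(.05,.07),(.07,.09),(.09,.12)):
                r=P[(P[:,2]>lo)&(P[:,2]<hi)]
                if len(r)>5: print('  ',lo,len(r),r.min(0).round(3),r.max(0).round(3))
        else:
            for lo in np.arange(.005,.36,.02):
                r=P[(P[:,2]>lo)&(P[:,2]<lo+.02)]
                if len(r)>5: print('  ',lo.round(3),len(r),r.min(0).round(3),r.max(0).round(3))
```

```text
scene wA zmax 0.088
   0.01 65 [ 0.406 -0.415  0.01 ] [ 0.459 -0.365  0.03 ]
   0.03 118 [ 0.404 -0.419  0.03 ] [ 0.459 -0.364  0.05 ]
   0.05 146 [ 0.404 -0.419  0.05 ] [ 0.46  -0.363  0.07 ]
   0.07 179 [ 0.4   -0.423  0.07 ] [ 0.462 -0.362  0.089]
scene wB zmax 0.104
   0.01 46 [ 0.545 -0.378  0.01 ] [ 0.62  -0.279  0.03 ]
   0.03 40 [ 0.546 -0.376  0.03 ] [ 0.622 -0.278  0.049]
   0.05 133 [ 0.552 -0.367  0.053] [ 0.629 -0.27   0.07 ]
   0.07 160 [ 0.578 -0.323  0.07 ] [ 0.631 -0.269  0.09 ]
   0.09 172 [ 0.574 -0.325  0.09 ] [ 0.631 -0.269  0.108]
   0.005 3654 [ 0.266 -0.2    0.005] [0.754 0.231 0.025]
   0.025 186 [ 0.445 -0.056  0.025] [0.636 0.136 0.045]
   0.045 182 [ 0.565 -0.043  0.045] [0.664 0.136 0.065]
   0.065 254 [ 0.567 -0.047  0.065] [0.664 0.136 0.085]
   0.085 189 [ 0.587 -0.009  0.085] [0.637 0.136 0.105]
   0.105 22 [0.599 0.093 0.106] [0.624 0.126 0.123]
   0.125 41 [ 0.575 -0.034  0.126] [0.624 0.109 0.145]
   0.145 136 [ 0.571 -0.038  0.145] [0.661 0.086 0.165]
   0.165 585 [ 0.569 -0.041  0.165] [0.667 0.135 0.185]
   0.185 647 [ 0.426 -0.045  0.185] [0.66
[... 830 characters left out ...]
  0.045 67 [ 0.566 -0.04   0.046] [0.623 0.135 0.065]
   0.065 114 [ 0.564 -0.044  0.066] [0.664 0.137 0.085]
   0.085 83 [ 0.565 -0.038  0.085] [0.623 0.138 0.102]
   0.125 20 [ 0.586 -0.033  0.137] [0.616 0.004 0.145]
   0.145 72 [ 0.571 -0.035  0.146] [0.62  0.015 0.164]
   0.165 517 [ 0.569 -0.038  0.165] [0.661 0.135 0.185]
   0.185 718 [ 0.426 -0.044  0.185] [0.655 0.139 0.205]
   0.205 364 [0.43  0.078 0.205] [0.67  0.137 0.225]
   0.225 73 [0.583 0.082 0.225] [0.674 0.134 0.244]
   0.245 33 [0.594 0.094 0.246] [0.621 0.124 0.265]
   0.265 28 [0.594 0.096 0.266] [0.603 0.125 0.284]
   0.285 250 [0.592 0.094 0.285] [0.627 0.128 0.305]
   0.305 11 [0.592 0.096 0.305] [0.622 0.121 0.307]
```

View pics/crop1.png

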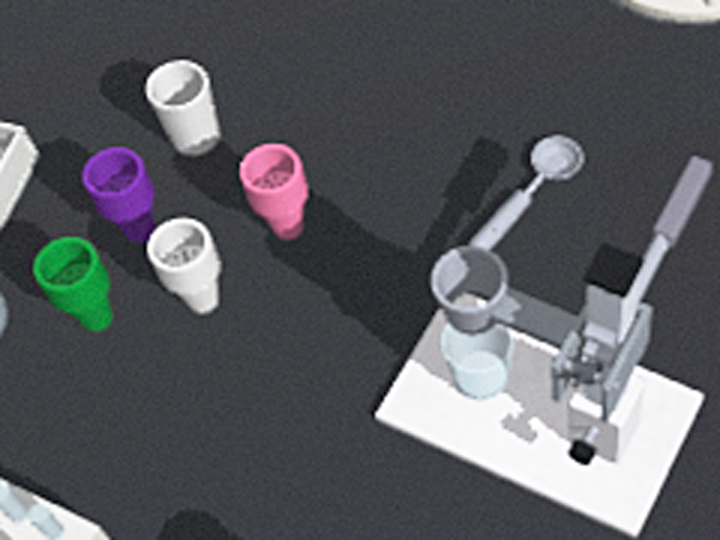

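The crop shows that the white cup at scene (191,237) has a collar and a stepped, tapered foot, and it is 0.104 m tall, so that is the filter cup. The white at (191,184) is straight and 0.088 m tall, so it's the plain cup. Next: precise fits and the neighbours' positions.

```bash
cat >> h.py <<'E'
def circ(p,r=None):
    from scipy.optimize import least_squares
    c0=(p.max(0)+p.min(0))/2
    f=lambda q: np.hypot(*(p-q[:2]).T)-(q[2] if r is None else r)
    return least_squares(f,[*c0,.03],loss='soft_l1',f_scale=.001).x
E
python3 - <<'E'
from h import *
for n in('scene','top'):
    S=dict(np.load(n+'.npz'));P=cloud(S).reshape(-1,3);I=S['pixels'].reshape(-1,3).astype(int)
    m=lambda a,b,c,d,e,f:(P[:,0]>a)&(P[:,0]<b)&(P[:,1]>c)&(P[:,1]<d)&(P[:,2]>e)&(P[:,2]<f)
    # handle grip bar
    h=P[m(.40,.60,.06,.20,.15,.24)]
    top=h[h[:,2]>0]
    for a in np.arange(.42,.60,.02):
        r=top[(top[:,0]>a)&(top[:,0]<a+.02)]
        if len(r)>4: print(n,'handle x',a.round(2),len(r),'y',np.percentile(r[:,1],[3,50,97]).round(4),'z',np.percentile(r[:,2],[3,50,95]).round(4))
    c=P[m(.55,.65,-.06,.04,.13,.23)]
    zt=np.percentile(c[:,2],97); r=c[c[:,2]>zt-.006]
    print('cone zt',np.percentile(c[:,2],[50,80,90,97,99]).round(4),circ(r[:,:2]).round(4),circ(r[:,:2],.0295).round(4),r.min(0).round(3),r.max(0).round(3))
    f=P[m(.56,.65,-.35,-.25,.095,.115)]; print('cup',np.percentile(f[:,2],[50,95]).round(4),circ(f[:,:2]).round(4),f.min(0).round(3),f.max(0).round(3))
    col=P[m(.57,.65,.08,.14,.27,.33)];tt=np.percentile(col[:,2],80);print('col top',tt.round(4),np.percentile(col[:,:2],[2,98],axis=0).round(4).tolist())
    b=P[m(.45,.8,-.2,.3,.006,.018)&(I.min(1)>150)]
    print('base',cv2.minAreaRect(b[:,:2].astype(np.float32)))
    for k,w in dict(pink=(I[:,0]-I[:,1]>60)&(I[:,2]>90),green=(I[:,1]-I[:,0]>50)&(I[:,1]-I[:,2]>30),purple=(I[:,2]-I[:,1]>60)&(I[:,0]<150)).items():
        g=P[w&m(.3,.8,-.6,-.1,.06,.13)]
        if len(g): print(k,len(g),np.percentile(g,[2,98],axis=0).round(3).tolist())
E
```

```text
scene handle x 0.42 38 y [0.1196 0.13   0.1381] z [0.1924 0.2027 0.2057]
scene handle x 0.44 62 y [0.1161 0.1279 0.1365] z [0.1896 0.2023 0.2057]
scene handle x 0.46 57 y [0.1158 0.1259 0.1347] z [0.1902 0.2022 0.2051]
scene handle x 0.48 60 y [0.1133 0.1236 0.1324] z [0.1935 0.2029 0.2056]
scene handle x 0.5 60 y [0.1123 0.1212 0.1304] z [0.1924 0.2001 0.2049]
scene handle x 0.52 39 y [0.1126 0.12   0.1244] z [0.1933 0.1985 0.2015]
scene handle x 0.54 26 y [0.1148 0.1186 0.1223] z [0.1927 0.199  0.2016]
scene handle x 0.56 9 y [0.1174 0.1194 0.1205] z [0.1917 0.1973 0.2037]
scene handle x 0.58 67 y [0.0617 0.1281 0.1352] z [0.1742 0.2045 0.2258]
cone zt [0.1772 0.1898 0.1927 0.1952 0.1962] [ 0.5962 -0.0146  0.0285] [ 0.5962 -0.0147  0.03  ] [ 0.563 -0.045  0.189] [0.627 0.015 0.198]
cup [0.1003 0.1044] [ 0.6026 -0.2965  0.0252] [ 0.574 -0.325  0.095] [ 0.631 -0.269  0.108]
col top 0.3023 [[0.5934, 0.0932], [0.6259, 0.1256]]
base ((0.5712108016014099, 0.04663890600204468), (0.2630363404750824, 0.21391171216964722), 83.85382080078125)
pink 664 [[0.476, -0.415, 0.061], [0.576, -0.229, 
[... 637 characters left out ...]
.56 52 y [0.1086 0.1146 0.1207] z [0.1951 0.1989 0.2025]
top handle x 0.58 272 y [0.0647 0.104  0.1341] z [0.1695 0.2134 0.2283]
cone zt [0.1786 0.1924 0.1937 0.1954 0.1961] [ 0.5966 -0.0138  0.0284] [ 0.5966 -0.0138  0.03  ] [ 0.568 -0.044  0.19 ] [0.628 0.017 0.201]
cup [0.1007 0.104 ] [ 0.603  -0.2952  0.0254] [ 0.577 -0.324  0.095] [ 0.63  -0.268  0.108]
col top 0.3033 [[0.5933, 0.0937], [0.6256, 0.1266]]
base ((0.5703001618385315, 0.048621371388435364), (0.26193055510520935, 0.21668043732643127), 84.03407287597656)
pink 455 [[0.475, -0.412, 0.06], [0.563, -0.228, 0.104]]
green 433 [[0.628, -0.406, 0.06], [0.679, -0.355, 0.104]]
purple 407 [[0.528, -0.414, 0.061], [0.578, -0.362, 0.104]]
```

Stand yaw is about -0.104 rad, with the handle middle at (0.465, 0.125, 0.193) and the cone rim centre at (0.596, -0.014, 0.194). The cup is at (0.603, -0.296). Moving to the handle.

>>> apply_moves(
  slide=[
    [0.015,0.04,0.02],
    [0.015,0.04,0.02],
    [0.015,0.04,0.02],
    [0.015,0.04,0.01],
    [0.015,0.04,0],
  ],
  angular=[
    [0,0,-0.08],
    [0,0,-0.08],
    [0,0,-0.08],
    [0,0,-0.08],
    [0,0,-0.08],
  ],
  fingers=-1,
)

```text
time_s: 0.6
tcp_pos: [0.2578, -0.3968, 0.3026]
tool_rot: [[0.994, -0.108, 0.001], [-0.108, -0.994, -0.002], [0.002, 0.002, -1.0]]
ft_force: [1.0, -0.5, -0.4]
width: 1.001
finger_force: 0.0
```

>>> apply_moves(
  slide=[
    [0.015,0.04,0],
    [0.015,0.04,0],
    [0.015,0.04,0],
    [0.015,0.04,0],
    [0.015,0.04,0],
  ],
  angular=[
    [0,0,0],
    [0,0,0],
    [0,0,0],
    [0,0,0],
    [0,0,0],
  ],
)

```text
time_s: 1.1
tcp_pos: [0.3322, -0.1962, 0.3012]
tool_rot: [[0.995, -0.104, 0.0], [-0.104, -0.995, 0.0], [0.0, -0.0, -1.0]]
ft_force: [0.3, 1.1, -0.4]
width: 0.996
finger_force: 0.0
```

>>> apply_moves(
  slide=[
    [0.015,0.04,0],
    [0.015,0.04,0],
    [0.015,0.04,0],
    [0.015,0.04,0],
    [0.015,0.04,0],
  ],
  angular=[
    [0,0,0],
    [0,0,0],
    [0,0,0],
    [0,0,0],
    [0,0,0],
  ],
)

```text
time_s: 1.6
tcp_pos: [0.4073, 0.0039, 0.3013]
tool_rot: [[0.995, -0.104, 0.0], [-0.104, -0.995, -0.0], [0.0, 0.0, -1.0]]
ft_force: [1.1, -0.2, 0.0]
width: 0.999
finger_force: 0.0
```

>>> apply_moves(
  slide=[
    [0.014,0.03,0],
    [0.014,0.03,0],
    [0.014,0.03,0],
    [0.014,0.0315,-0.02],
    [0,0,-0.02],
  ],
  angular=[
    [0,0,0],
    [0,0,0],
    [0,0,0],
    [0,0,0],
    [0,0,0],
  ],
)

```text
time_s: 2.1
tcp_pos: [0.4649, 0.1268, 0.261]
tool_rot: [[0.995, -0.102, 0.002], [-0.102, -0.995, 0.002], [0.002, -0.002, -1.0]]
ft_force: [-0.8, -1.1, -0.1]
width: 0.999
finger_force: 0.0
```

Run:
```python
from h import *
s=grab('wrist'); save(s,'w1.png')
print(s['camera_matrix'].tolist(),s['extrinsics'].round(4).tolist(),manip.read_state()['tcp_pos'])
K=s['camera_matrix']
def proj(p):
    c=s['extrinsics']@np.r_[p,1]; x,y,z=c[0],-c[1],-c[2]; r=np.hypot(x,y);th=np.arctan2(r,z)
    return K[0,2]+K[0,0]*th*x/r,K[1,2]+K[1,1]*th*y/r
u=np.array([.9946,-.104,0]);w=np.array([.104,.9946,0]);h=np.array([.4648,.1251,.2032])
for a,b in((-.0425,.01),(-.0425,-.01),(.0425,.01),(.0425,-.01)): print(np.round(proj(h+a*u+b*w),1))
```

```text
[[371.64829954431775, 0.0, 328.8830724924062], [0.0, 371.64829954431775, 231.28739504277237], [0.0, 0.0, 1.0]] [[-0.1018, -0.9948, -0.0021, 0.1745], [0.9443, -0.0959, -0.3149, -0.3756], [0.313, -0.0341, 0.9491, -0.5491], [0.0, 0.0, 0.0, 1.0]] [0.46200547 0.12486311 0.25730306]
[316.4 315.9]
[348.3 316. ]
[314.9 180.5]
[351.5 180.6]
```

View pics/w1.png

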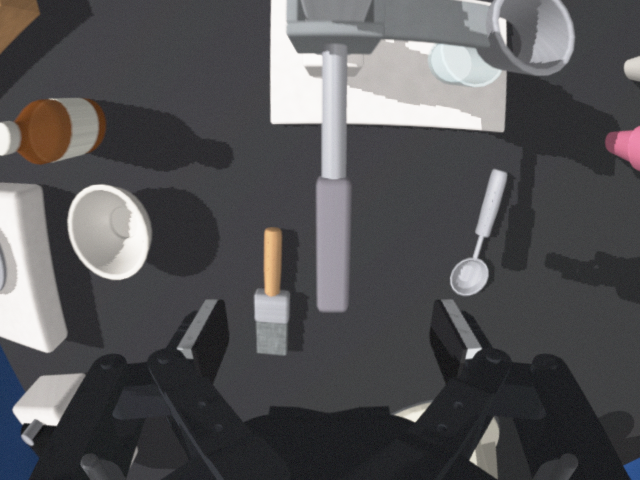

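The wrist view shows the handle's grip end with corners (318,312) to (350,178), within about 1–3 px (1 mm) of the prediction. The path down is clear, so I descend.

>>> apply_moves(
  slide=[
    [0,0,-0.025],
    [0,0,-0.025],
    [0,0,-0.02],
    [0,0,-0.014],
    [0,0,0],
  ],
  angular=[
    [0,0,0],
    [0,0,0],
    [0,0,0],
    [0,0,0],
    [0,0,0],
  ],
)

```text
time_s: 2.65
tcp_pos: [0.4617, 0.1229, 0.1758]
tool_rot: [[0.995, -0.104, -0.004], [-0.104, -0.995, -0.001], [-0.004, 0.001, -1.0]]
ft_force: [-0.8, 0.5, -0.4]
width: 1.001
finger_force: 0.0
```

>>> apply_moves(
  slide=[
    [0,0,0],
    [0,0,0],
    [0,0,0],
    [0,0,0],
    [0,0,0],
  ],
  angular=[
    [0,0,0],
    [0,0,0],
    [0,0,0],
    [0,0,0],
    [0,0,0],
  ],
  fingers=1,
  squeeze=50,
)

```text
time_s: 3.15
tcp_pos: [0.4636, 0.1249, 0.178]
tool_rot: [[0.994, -0.105, 0.001], [-0.105, -0.994, 0.003], [0.001, -0.003, -1.0]]
ft_force: [0.3, 4.8, 2.0]
width: 0.225
finger_force: 52.0
```

>>> apply_moves(
  slide=[
    [0,0,0],
    [0,0,0],
    [0,0,0],
    [0,0,0],
    [0,0,0],
  ],
  angular=[
    [0,0,0],
    [0,0,0],
    [0,0,0],
    [0,0,0],
    [0,0,0],
  ],
)

```text
time_s: 3.65
tcp_pos: [0.4636, 0.1249, 0.1779]
tool_rot: [[0.995, -0.105, 0.001], [-0.105, -0.995, 0.002], [0.001, -0.002, -1.0]]
ft_force: [-1.2, 6.6, 3.2]
width: 0.227
finger_force: 52.0
```

>>> apply_moves(
  slide=[
    [0,0,0.008],
    [0,0,0.008],
    [0,0,0.008],
    [0,0,0.008],
    [0,0,0.008],
  ],
  angular=[
    [0,0,0],
    [0,0,0],
    [0,0,0],
    [0,0,0],
    [0,0,0],
  ],
)

```text
time_s: 4.15
tcp_pos: [0.4636, 0.1249, 0.2174]
tool_rot: [[0.995, -0.104, 0.001], [-0.104, -0.995, 0.002], [0.001, -0.002, -1.0]]
ft_force: [4.0, 9.0, -9.2]
width: 0.224
finger_force: 50.6
```

>>> apply_moves(
  slide=[
    [0,0,0],
    [0,0,0],
    [0,0,0],
    [0,0,0],
    [0,0,0],
  ],
  angular=[
    [0,0,0],
    [0,0,0],
    [0,0,0],
    [0,0,0],
    [0,0,0],
  ],
)

```text
time_s: 4.65
tcp_pos: [0.4636, 0.1249, 0.2172]
tool_rot: [[0.995, -0.104, 0.001], [-0.104, -0.995, 0.002], [0.001, -0.002, -1.0]]
ft_force: [3.6, 7.8, -6.5]
width: 0.227
finger_force: 50.8
```

Force agrees with a 0.68 kg carriage being carried, raised 39 mm. Now I lower it gently onto the notch.

>>> apply_moves(
  slide=[
    [0,0,-0.002],
    [0,0,-0.002],
    [0,0,-0.002],
    [0,0,-0.002],
    [0,0,0],
  ],
  angular=[
    [0,0,0],
    [0,0,0],
    [0,0,0],
    [0,0,0],
    [0,0,0],
  ],
)

```text
time_s: 5.15
tcp_pos: [0.4636, 0.1248, 0.209]
tool_rot: [[0.995, -0.104, 0.001], [-0.104, -0.995, 0.002], [0.001, -0.002, -1.0]]
ft_force: [3.1, 7.5, -6.7]
width: 0.228
finger_force: 50.8
```

>>> apply_moves(
  slide=[
    [0,0,-0.001],
    [0,0,-0.001],
    [0,0,0],
    [0,0,0],
    [0,0,0],
  ],
  angular=[
    [0,0,0],
    [0,0,0],
    [0,0,0],
    [0,0,0],
    [0,0,0],
  ],
)

```text
time_s: 5.65
tcp_pos: [0.4636, 0.1249, 0.208]
tool_rot: [[0.995, -0.104, 0.001], [-0.104, -0.995, 0.002], [0.001, -0.002, -1.0]]
ft_force: [-0.3, 7.3, 3.0]
width: 0.222
finger_force: 52.2
```

The pawl has caught: z is 30 mm up and the load is off the gripper. Releasing.

>>> apply_moves(
  slide=[
    [0,0,0],
    [0,0,0],
    [0,0,0],
    [0,0,0],
    [0,0,0],
  ],
  angular=[
    [0,0,0],
    [0,0,0],
    [0,0,0],
    [0,0,0],
    [0,0,0],
  ],
  fingers=-1,
)

```text
time_s: 6.15
tcp_pos: [0.4632, 0.1235, 0.2072]
tool_rot: [[0.995, -0.104, -0.0], [-0.104, -0.995, -0.0], [-0.0, 0.0, -1.0]]
ft_force: [0.6, 0.4, 0.7]
width: 1.0
finger_force: 0.0
```

>>> apply_moves(
  slide=[
    [0,0,0.02],
    [0,0,0.03],
    [0,0,0.03],
    [0,0,0.02],
    [0,0,0],
  ],
  angular=[
    [0,0,0],
    [0,0,0],
    [0,0,0],
    [0,0,0],
    [0,0,0],
  ],
)

```text
time_s: 6.65
tcp_pos: [0.4647, 0.124, 0.3101]
tool_rot: [[0.995, -0.104, 0.005], [-0.104, -0.995, 0.001], [0.005, -0.002, -1.0]]
ft_force: [-0.2, -0.9, 0.1]
width: 1.001
finger_force: 0.0
```

>>> apply_moves(
  slide=[
    [-0.01,-0.04,0],
    [-0.01,-0.04,0],
    [-0.01,-0.04,0],
    [-0.01,-0.04,0],
    [-0.01,-0.04,0],
  ],
  angular=[
    [0,0,0],
    [0,0,0],
    [0,0,0],
    [0,0,0],
    [0,0,0],
  ],
)

```text
time_s: 7.15
tcp_pos: [0.4121, -0.0777, 0.3064]
tool_rot: [[0.995, -0.104, -0.001], [-0.104, -0.995, 0.0], [-0.001, -0.0, -1.0]]
ft_force: [0.6, -0.6, -0.5]
width: 0.997
finger_force: 0.0
```

Run:
```python
from h import *
for n in('scene','top'):
    S=grab(n);P=cloud(S).reshape(-1,3);I=S['pixels'].reshape(-1,3).astype(int)
    m=lambda a,b,c,d,e,f:(P[:,0]>a)&(P[:,0]<b)&(P[:,1]>c)&(P[:,1]<d)&(P[:,2]>e)&(P[:,2]<f)
    h=P[m(.43,.51,.10,.15,.15,.27)]; print(n,'handle',len(h),np.percentile(h[:,2],[50,95]).round(4) if len(h) else '')
    c=P[m(.55,.65,-.06,.04,.15,.27)]; zt=np.percentile(c[:,2],97); r=c[c[:,2]>zt-.006]
    print('cone',np.percentile(c[:,2],[50,80,90,97,99]).round(4),circ(r[:,:2],.0295).round(4))
    f=P[m(.56,.65,-.35,-.25,.095,.115)]; print('cup',circ(f[:,:2]).round(4) if len(f)>20 else len(f))
    g=P[m(.45,.80,-.45,-.2,.08,.115)];
    lab=((g[:,:2]-[.45,-.45])/.002).astype(int); im=np.zeros((180,130),np.uint8); im[lab[:,0],lab[:,1]]=255
    k,_,st,_=cv2.connectedComponentsWithStats(cv2.dilate(im,np.ones((3,3))))
    print([( (.45+.002*(s[1]+s[3]/2)).round(3),(-.45+.002*(s[0]+s[2]/2)).round(3),s[3]*2,s[2]*2) for s in st[1:] if s[4]>30])
print(manip.read_state()['q'].round(3))
```

```text
scene handle 259 [0.2322 0.2358]
cone [0.2069 0.2203 0.2228 0.2243 0.2254] [ 0.5961 -0.0146  0.03  ]
cup [ 0.6025 -0.2964  0.0251]
[(np.float64(0.458), np.float64(-0.392), np.int32(16), np.int32(44)), (np.float64(0.499), np.float64(-0.255), np.int32(66), np.int32(62)), (np.float64(0.553), np.float64(-0.391), np.int32(62), np.int32(66)), (np.float64(0.603), np.float64(-0.296), np.int32(62), np.int32(64)), (np.float64(0.654), np.float64(-0.382), np.int32(60), np.int32(60))]
top handle 334 [0.2328 0.2363]
cone [0.2084 0.2222 0.2235 0.2255 0.2265] [ 0.5966 -0.0137  0.03  ]
cup [ 0.603  -0.2952  0.0253]
[(np.float64(0.458), np.float64(-0.391), np.int32(16), np.int32(50)), (np.float64(0.514), np.float64(-0.255), np.int32(36), np.int32(58)), (np.float64(0.553), np.float64(-0.389), np.int32(62), np.int32(62)), (np.float64(0.602), np.float64(-0.295), np.int32(60), np.int32(62)), (np.float64(0.654), np.float64(-0.381), np.int32(60), np.int32(62))]
[-0.194 -0.054  1.947 -0.002  1.249  1.486]
```

The carriage is up exactly 30 mm (handle top 0.2325, cone rim about 0.223), and nothing else moved. Going to the cup with a finger axis at about 25° to avoid the neighbours.

>>> apply_moves(
  slide=[
    [0.019,-0.022,0],
    [0.019,-0.022,0],
    [0.019,-0.022,0],
    [0.019,-0.022,0],
    [0.019,-0.022,0],
  ],
  angular=[
    [0,0,-0.103],
    [0,0,-0.103],
    [0,0,-0.103],
    [0,0,-0.103],
    [0,0,-0.103],
  ],
)

```text
time_s: 7.75
tcp_pos: [0.5088, -0.1865, 0.3061]
tool_rot: [[0.812, -0.584, -0.001], [-0.584, -0.812, 0.001], [-0.001, 0.0, -1.0]]
ft_force: [0.6, -0.1, -0.5]
width: 0.999
finger_force: 0.0
```

>>> apply_moves(
  slide=[
    [0.019,-0.022,0],
    [0.019,-0.022,0],
    [0.019,-0.022,-0.02],
    [0.019,-0.022,-0.03],
    [0.019,-0.022,-0.03],
  ],
  angular=[
    [0,0,-0.103],
    [0,0,-0.103],
    [0,0,-0.103],
    [0,0,-0.103],
    [0,0,-0.103],
  ],
)

```text
time_s: 8.25
tcp_pos: [0.6042, -0.2964, 0.2253]
tool_rot: [[0.419, -0.908, -0.0], [-0.908, -0.419, 0.0], [-0.0, -0.0, -1.0]]
ft_force: [-0.3, 0.8, -0.1]
width: 1.004
finger_force: 0.0
```

>>> apply_moves(
  slide=[
    [0,0,-0.02],
    [0,0,-0.02],
    [0,0,0],
    [0,0,0],
    [0,0,0],
  ],
  angular=[
    [0,0,0],
    [0,0,0],
    [0,0,0],
    [0,0,0],
    [0,0,0],
  ],
)

```text
time_s: 8.75
tcp_pos: [0.6039, -0.2962, 0.1884]
tool_rot: [[0.423, -0.906, 0.001], [-0.906, -0.423, -0.001], [0.001, -0.001, -1.0]]
ft_force: [0.3, 0.0, 0.1]
width: 1.003
finger_force: 0.0
```

```bash
cat >> h.py <<'E'
def proj(s,p):
    K=s['camera_matrix'];p=np.atleast_2d(p)
    c=np.c_[p,np.ones(len(p))]@s['extrinsics'].T; x,y,z=c[:,0],-c[:,1],-c[:,2]; r=np.hypot(x,y);th=np.arctan2(r,z)
    return np.c_[K[0,2]+K[0,0]*th*x/r,K[1,2]+K[1,1]*th*y/r]
def ring(c,r,n=60):
    a=np.linspace(0,2*np.pi,n); return np.c_[c[0]+r*np.cos(a),c[1]+r*np.sin(a),np.full(n,c[2])]
E
python3 - <<'E'
from h import *
s=grab('wrist');st=manip.read_state()
im=s['pixels'].copy()
for c in((.6027,-.2958,.102),(.6027,-.2958,.06)):
    cv2.polylines(im,[proj(s,ring(c,.028)).round().astype(np.int32)],True,(255,0,0),1)
cv2.polylines(im,[proj(s,ring((.6027,-.2958,.0),.014)).round().astype(np.int32)],True,(0,255,0),1)
s['pixels']=im; save(s,'w2.png')
print(st['tcp_pos'],st['tool_rot'].round(3).tolist(),st['q'].round(2))
E
```

```text
[ 0.60394788 -0.29630627  0.1886418 ] [[0.423, -0.906, 0.002], [-0.906, -0.423, -0.001], [0.002, -0.001, -1.0]] [-0.46  0.46  1.56  0.    1.11  2.25]
```

View pics/w2.png

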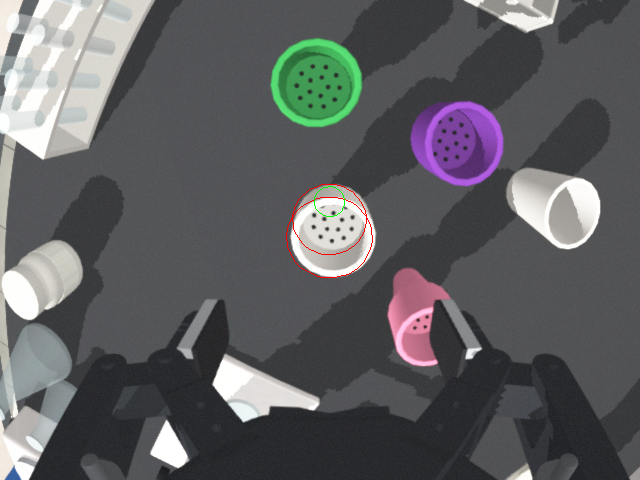

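The overlay fits the collared white cup (rim centred near (331,237)). Pink (420,330) and purple (463,143) are clear of the finger tracks. Descending to TCP z of about 0.066.

>>> apply_moves(
  slide=[
    [-0.001,0,-0.03],
    [0,0,-0.03],
    [0,0,-0.03],
    [0,0,-0.02],
    [0,0,-0.012],
  ],
  angular=[
    [0,0,0],
    [0,0,0],
    [0,0,0],
    [0,0,0],
    [0,0,0],
  ],
)

```text
time_s: 9.3
tcp_pos: [0.602, -0.2961, 0.0646]
tool_rot: [[0.423, -0.906, -0.0], [-0.906, -0.423, 0.0], [-0.0, 0.0, -1.0]]
ft_force: [-0.6, 0.4, 0.0]
width: 1.003
finger_force: 0.0
```

>>> apply_moves(
  slide=[
    [0,0,0],
    [0,0,0],
    [0,0,0],
    [0,0,0],
    [0,0,0],
  ],
  angular=[
    [0,0,0],
    [0,0,0],
    [0,0,0],
    [0,0,0],
    [0,0,0],
  ],
)

```text
time_s: 9.8
tcp_pos: [0.6026, -0.2966, 0.0662]
tool_rot: [[0.423, -0.906, 0.001], [-0.906, -0.423, -0.001], [0.001, -0.001, -1.0]]
ft_force: [0.3, 0.6, -0.1]
width: 1.0
finger_force: 0.0
```

>>> apply_moves(
  slide=[
    [0,0,0],
    [0,0,0],
    [0,0,0],
    [0,0,0],
    [0,0,0],
  ],
  angular=[
    [0,0,0],
    [0,0,0],
    [0,0,0],
    [0,0,0],
    [0,0,0],
  ],
  fingers=1,
  squeeze=30,
)

```text
time_s: 10.3
tcp_pos: [0.6023, -0.2965, 0.0657]
tool_rot: [[0.423, -0.906, 0.0], [-0.906, -0.423, -0.0], [0.0, -0.0, -1.0]]
ft_force: [-1.4, -0.2, 6.0]
width: 0.66
finger_force: 31.6
```

>>> apply_moves(
  slide=[
    [0,0,0],
    [0,0,0],
    [0,0,0],
    [0,0,0],
    [0,0,0],
  ],
  angular=[
    [0,0,0],
    [0,0,0],
    [0,0,0],
    [0,0,0],
    [0,0,0],
  ],
)

```text
time_s: 10.8
tcp_pos: [0.6023, -0.2965, 0.0657]
tool_rot: [[0.423, -0.906, 0.0], [-0.906, -0.423, -0.0], [0.0, -0.0, -1.0]]
ft_force: [-1.6, -0.4, 6.7]
width: 0.659
finger_force: 31.7
```

>>> apply_moves(
  slide=[
    [0,0,0.005],
    [0,0,0.015],
    [0,0,0.025],
    [0,0,0.03],
    [0,0,0.03],
  ],
  angular=[
    [0,0,0],
    [0,0,0],
    [0,0,0],
    [0,0,0],
    [0,0,0],
  ],
)

```text
time_s: 11.3
tcp_pos: [0.602, -0.2962, 0.1719]
tool_rot: [[0.423, -0.906, -0.0], [-0.906, -0.423, 0.0], [-0.0, 0.0, -1.0]]
ft_force: [-0.1, 0.2, -1.5]
width: 0.657
finger_force: 32.6
```

>>> apply_moves(
  slide=[
    [0,0,0.035],
    [0,0,0.035],
    [0,0,0.035],
    [0,0,0.03],
    [0,0,0.02],
  ],
  angular=[
    [0,0,0],
    [0,0,0],
    [0,0,0],
    [0,0,0],
    [0,0,0],
  ],
)

```text
time_s: 11.8
tcp_pos: [0.6026, -0.2964, 0.3291]
tool_rot: [[0.423, -0.906, 0.003], [-0.906, -0.423, -0.001], [0.003, -0.002, -1.0]]
ft_force: [0.4, -0.2, -2.5]
width: 0.655
finger_force: 32.7
```

>>> apply_moves(
  slide=[
    [-0.001,0.02,0],
    [-0.001,0.03,0],
    [-0.001,0.03,0],
    [-0.001,0.03,0],
    [-0.001,0.03,0],
  ],
  angular=[
    [0,0,0],
    [0,0,0],
    [0,0,0],
    [0,0,0],
    [0,0,0],
  ],
)

```text
time_s: 12.3
tcp_pos: [0.5962, -0.1542, 0.3247]
tool_rot: [[0.423, -0.906, -0.001], [-0.906, -0.423, 0.001], [-0.001, 0.001, -1.0]]
ft_force: [-1.3, -0.7, -2.2]
width: 0.656
finger_force: 32.6
```

>>> apply_moves(
  slide=[
    [-0.001,0.03,0],
    [0,0.03,0],
    [0,0.03,0],
    [0,0.02,0],
    [0,0.02,0],
  ],
  angular=[
    [0,0,0],
    [0,0,0],
    [0,0,0],
    [0,0,0],
    [0,0,0],
  ],
)

```text
time_s: 12.8
tcp_pos: [0.595, -0.0243, 0.3247]
tool_rot: [[0.424, -0.906, -0.001], [-0.906, -0.424, 0.0], [-0.001, 0.001, -1.0]]
ft_force: [-0.0, 0.9, -2.7]
width: 0.658
finger_force: 32.6
```

>>> apply_moves(
  slide=[
    [0,0.012,0],
    [0,0,0],
    [0,0,0],
    [0,0,0],
    [0,0,0],
  ],
  angular=[
    [0,0,0],
    [0,0,0],
    [0,0,0],
    [0,0,0],
    [0,0,0],
  ],
)

```text
time_s: 13.3
tcp_pos: [0.5961, -0.0152, 0.3252]
tool_rot: [[0.422, -0.907, -0.0], [-0.907, -0.422, -0.0], [0.0, 0.0, -1.0]]
ft_force: [0.1, -0.6, -2.3]
width: 0.656
finger_force: 32.6
```

Run:
```python
from h import *
s=grab('wrist');st=manip.read_state()
save(s,'w3.png',(180,60,480,300),2.6)
print(st['tcp_pos'],st['q'].round(2),st['ft_force'])
for n in('scene','top'):
    S=grab(n);P=cloud(S).reshape(-1,3);I=S['pixels'].reshape(-1,3)
    m=(P[:,0]>.54)&(P[:,0]<.66)&(P[:,1]>-.07)&(P[:,1]<.04)&(P[:,2]>.14)&(P[:,2]<.4)
    q=P[m]; 
    for lo in np.arange(.16,.37,.01):
        r=q[(q[:,2]>lo)&(q[:,2]<lo+.01)]
        if len(r)>8: print(n,lo.round(2),len(r),r.min(0)[:2].round(3),r.max(0)[:2].round(3),circ(r[:,:2]).round(4))
save(grab('scene'),'s3.png',(230,130,380,330),3)
```

```text
[ 0.59616347 -0.01512698  0.32521319] [-0.03  0.23  1.59 -0.    1.32  2.68] [ 0.69270778  0.7910864  -2.31152916]
scene 0.17 62 [ 0.574 -0.037] [0.619 0.007] [ 0.5974 -0.0143  0.0216]
scene 0.18 65 [ 0.573 -0.036] [0.621 0.007] [ 0.5974 -0.0144  0.0232]
scene 0.19 84 [ 0.57  -0.038] [0.623 0.037] [ 0.5972 -0.0134  0.0246]
scene 0.2 202 [ 0.569 -0.04 ] [0.624 0.04 ] [ 0.5963 -0.0053  0.0306]
scene 0.21 79 [ 0.569 -0.042] [0.625 0.04 ] [ 0.5979 -0.0135  0.0271]
scene 0.22 126 [ 0.566 -0.046] [0.628 0.016] [ 0.596  -0.0145  0.0286]
scene 0.26 16 [ 0.596 -0.021] [ 0.612 -0.001] [ 0.5958 -0.0169  0.0149]
scene 0.27 22 [ 0.594 -0.025] [0.612 0.   ] [ 0.5957 -0.0163  0.0162]
scene 0.28 24 [ 0.594 -0.027] [0.615 0.001] [ 0.5975 -0.0155  0.0163]
scene 0.29 26 [ 0.597 -0.028] [0.615 0.004] [ 0.5945 -0.0168  0.0203]
scene 0.3 12 [ 0.604 -0.021] [0.617 0.004] [ 0.5901 -0.0184  0.0261]
scene 0.32 47 [ 0.574 -0.039] [0.625 0.012] [ 0.5996 -0.0146  0.0252]
scene 0.33 58 [ 0.571 -0.04 ] [0.633 0.012] [ 0.5997 -0.0138  0.0261]
scene 0.34 58 [ 0.573 -0.04 ] [0.637 0.012] [ 0.6013 -0.0138  0.0258]
scene 0.35 74 [ 0.574 -0.044] [0.635 0.012] [ 0.5989 -0.0144  0.0252]
scene 0.36 47 [ 0.573 -0.042] [0.623 0.012] [ 0.5977 -0.0152  0.0256]
top 0.19 12 [ 0.57  -0.032] [0.606 0.031] [ 0.5918 -0.0119  0.0215]
top 0.2 98 [ 0.578 -0.027] [0.616 0.031] [0.6004 0.0195 0.0109]
top 0.21 12 [ 0.568 -0.021] [0.606 0.031] [0.5876 0.0021 0.0197]
top 0.22 74 [ 0.567 -0.033] [0.613 0.015] [ 0.5964 -0.0134  0.0281]
top 0.32 32 [ 0.57  -0.016] [0.597 0.012] [ 0.5817 -0.0033  0.0101]
top 0.33 20 [ 0.562 -0.022] [0.592 0.012] [ 0.6219 -0.0387  0.0606]
top 0.34 17 [ 0.558 -0.025] [0.593 0.012] [ 0.627  -0.0404  0.065 ]
top 0.35 32 [ 0.557 -0.027] [0.595 0.013] [ 0.6477 -0.0684  0.0981]
top 0.36 33 [ 0.557 -0.026] [0.596 0.013] [ 0.6568 -0.0838  0.1147]
```

View pics/w3.png

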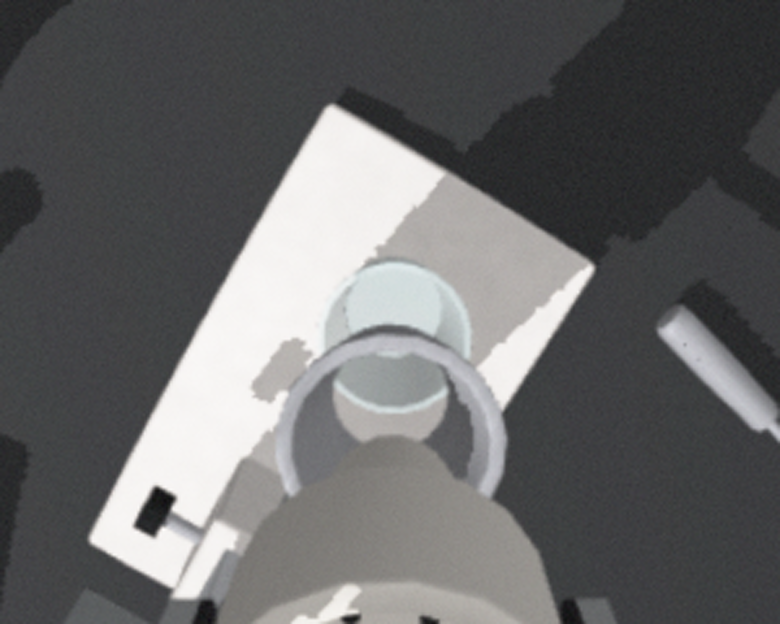

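View pics/s3.png

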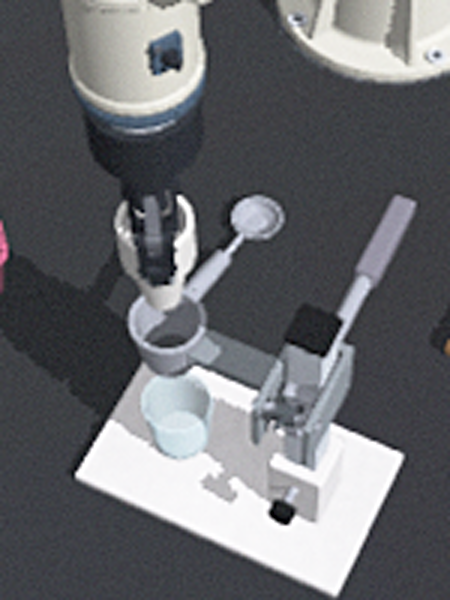

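The wrist crop shows the foot tip (395,440) centred left-right in the cone mouth (cone centre about (391,440)). The scene crop shows the cup upright above the cone. I'll descend with a 1 mm y correction.

>>> apply_moves(
  slide=[
    [0,0.001,-0.01],
    [0,0,-0.01],
    [0,0,-0.01],
    [0,0,-0.01],
    [0,0,-0.01],
  ],
  angular=[
    [0,0,0],
    [0,0,0],
    [0,0,0],
    [0,0,0],
    [0,0,0],
  ],
)

```text
time_s: 14.0
tcp_pos: [0.596, -0.0133, 0.274]
tool_rot: [[0.423, -0.906, -0.001], [-0.906, -0.423, 0.0], [-0.0, 0.001, -1.0]]
ft_force: [0.3, -0.3, -2.4]
width: 0.658
finger_force: 32.6
```

>>> apply_moves(
  slide=[
    [0,0,-0.006],
    [0,0,-0.006],
    [0,0,-0.006],
    [0,0,-0.006],
    [0,0,-0.006],
  ],
  angular=[
    [0,0,0],
    [0,0,0],
    [0,0,0],
    [0,0,0],
    [0,0,0],
  ],
)

```text
time_s: 14.5
tcp_pos: [0.5963, -0.0134, 0.245]
tool_rot: [[0.423, -0.906, 0.0], [-0.906, -0.423, -0.0], [0.0, -0.0, -1.0]]
ft_force: [-0.5, -0.7, -3.0]
width: 0.655
finger_force: 32.6
```

>>> apply_moves(
  slide=[
    [0,0,-0.003],
    [0,0,-0.002],
    [0,0,-0.002],
    [0,0,0],
    [0,0,0],
  ],
  angular=[
    [0,0,0],
    [0,0,0],
    [0,0,0],
    [0,0,0],
    [0,0,0],
  ],
)

```text
time_s: 15.0
tcp_pos: [0.5963, -0.0134, 0.2385]
tool_rot: [[0.423, -0.906, 0.0], [-0.906, -0.423, -0.0], [0.0, -0.0, -1.0]]
ft_force: [-0.6, 0.0, -2.5]
width: 0.652
finger_force: 32.6
```

>>> apply_moves(
  slide=[
    [0,0,-0.002],
    [0,0,-0.002],
    [0,0,-0.002],
    [0,0,0],
    [0,0,0],
  ],
  angular=[
    [0,0,0],
    [0,0,0],
    [0,0,0],
    [0,0,0],
    [0,0,0],
  ],
)

```text
time_s: 15.5
tcp_pos: [0.5961, -0.0133, 0.2322]
tool_rot: [[0.423, -0.906, -0.0], [-0.906, -0.423, 0.0], [-0.0, 0.0, -1.0]]
ft_force: [0.3, 0.3, -2.4]
width: 0.656
finger_force: 32.6
```

>>> apply_moves(
  slide=[
    [0,0,-0.001],
    [0,0,-0.001],
    [0,0,0],
    [0,0,0],
    [0,0,0],
  ],
  angular=[
    [0,0,0],
    [0,0,0],
    [0,0,0],
    [0,0,0],
    [0,0,0],
  ],
)

```text
time_s: 16.0
tcp_pos: [0.5962, -0.0134, 0.2303]
tool_rot: [[0.423, -0.906, 0.0], [-0.906, -0.423, -0.0], [0.0, -0.0, -1.0]]
ft_force: [-0.2, 1.2, -2.2]
width: 0.654
finger_force: 32.6
```

>>> apply_moves(
  slide=[
    [0,0,-0.0005],
    [0,0,-0.0005],
    [0,0,0],
    [0,0,0],
    [0,0,0],
  ],
  angular=[
    [0,0,0],
    [0,0,0],
    [0,0,0],
    [0,0,0],
    [0,0,0],
  ],
)

```text
time_s: 16.5
tcp_pos: [0.5962, -0.0134, 0.2294]
tool_rot: [[0.423, -0.906, 0.0], [-0.906, -0.423, 0.0], [0.0, -0.0, -1.0]]
ft_force: [0.2, -0.5, 0.3]
width: 0.655
finger_force: 32.7
```

>>> apply_moves(
  slide=[
    [0,0,-0.0005],
    [0,0,-0.0005],
    [0,0,0],
    [0,0,0],
    [0,0,0],
  ],
  angular=[
    [0,0,0],
    [0,0,0],
    [0,0,0],
    [0,0,0],
    [0,0,0],
  ],
)

```text
time_s: 17.0
tcp_pos: [0.5963, -0.0134, 0.2291]
tool_rot: [[0.423, -0.906, 0.001], [-0.906, -0.423, -0.0], [0.0, -0.001, -1.0]]
ft_force: [-2.9, 0.2, 6.7]
width: 0.657
finger_force: 33.1
```

Contact is at the expected height (0.2294 against 0.2287), so the collar is on the rim. I'll ease the pressure and release.

>>> apply_moves(
  slide=[
    [0,0,0.0005],
    [0,0,0],
    [0,0,0],
    [0,0,0],
    [0,0,0],
  ],
  angular=[
    [0,0,0],
    [0,0,0],
    [0,0,0],
    [0,0,0],
    [0,0,0],
  ],
)

```text
time_s: 17.5
tcp_pos: [0.5963, -0.0134, 0.2291]
tool_rot: [[0.423, -0.906, 0.0], [-0.906, -0.423, -0.0], [0.0, -0.0, -1.0]]
ft_force: [-2.0, -1.1, 5.9]
width: 0.659
finger_force: 33.1
```

>>> apply_moves(
  slide=[
    [0,0,0],
    [0,0,0],
    [0,0,0],
    [0,0,0],
    [0,0,0],
  ],
  angular=[
    [0,0,0],
    [0,0,0],
    [0,0,0],
    [0,0,0],
    [0,0,0],
  ],
  fingers=-1,
)

```text
time_s: 18.0
tcp_pos: [0.5962, -0.0134, 0.2287]
tool_rot: [[0.423, -0.906, -0.0], [-0.906, -0.423, 0.0], [-0.0, 0.0, -1.0]]
ft_force: [0.1, 0.0, -0.1]
width: 1.001
finger_force: 0.0
```

>>> apply_moves(
  slide=[
    [0,0,0.01],
    [0,0,0.02],
    [0,0,0.03],
    [0,0,0.03],
    [0,0,0.03],
  ],
  angular=[
    [0,0,0],
    [0,0,0],
    [0,0,0],
    [0,0,0],
    [0,0,0],
  ],
)

```text
time_s: 18.5
tcp_pos: [0.5961, -0.0134, 0.3508]
tool_rot: [[0.423, -0.906, 0.001], [-0.906, -0.423, -0.0], [0.0, -0.001, -1.0]]
ft_force: [1.0, -0.1, -0.7]
width: 0.999
finger_force: 0.0
```

>>> apply_moves(
  slide=[
    [-0.03,-0.02,0],
    [-0.04,-0.02,0],
    [-0.04,-0.02,0],
    [-0.04,-0.02,0],
    [-0.03,0,0],
  ],
  angular=[
    [0,0,0],
    [0,0,0],
    [0,0,0],
    [0,0,0],
    [0,0,0],
  ],
)

```text
time_s: 19.0
tcp_pos: [0.4141, -0.0947, 0.3495]
tool_rot: [[0.422, -0.907, 0.0], [-0.907, -0.422, -0.001], [0.001, -0.0, -1.0]]
ft_force: [0.4, 0.5, 0.7]
width: 1.002
finger_force: 0.0
```

Run:
```python
from h import *
for n in('scene','top'):
    S=grab(n);P=cloud(S).reshape(-1,3)
    m=lambda a,b,c,d,e,f:(P[:,0]>a)&(P[:,0]<b)&(P[:,1]>c)&(P[:,1]<d)&(P[:,2]>e)&(P[:,2]<f)
    h=P[m(.43,.51,.10,.15,.15,.27)]; print(n,'handle',len(h),np.percentile(h[:,2],[50,95]).round(4) if len(h) else '')
    for e in (.225,.24,.255):
        f=P[m(.55,.65,-.06,.04,e,e+.017)]; print(e,len(f),circ(f[:,:2]).round(4),np.percentile(f[:,2],97).round(4))
    print(np.percentile(P[m(.55,.65,-.06,.04,.15,.32)][:,2],[97,99,100]).round(4))
    if n=='scene': save(S,'s4.png',(150,150,390,330),3)
    old=dict(np.load('top.npz'))
```

```text
scene handle 263 [0.2325 0.2354]
0.225 207 [ 0.5996 -0.0131  0.0248] 0.2412
0.24 160 [ 0.5987 -0.0133  0.0254] 0.2564
0.255 212 [ 0.5977 -0.0135  0.0254] 0.2673
[0.2661 0.267  0.2686]
top handle 332 [0.2327 0.2358]
0.225 236 [ 0.5925 -0.0132  0.021 ] 0.24
0.24 68 [ 0.5955 -0.0126  0.0253] 0.2569
0.255 196 [ 0.5971 -0.013   0.0254] 0.2675
[0.2667 0.2674 0.2687]
```

View pics/s4.png

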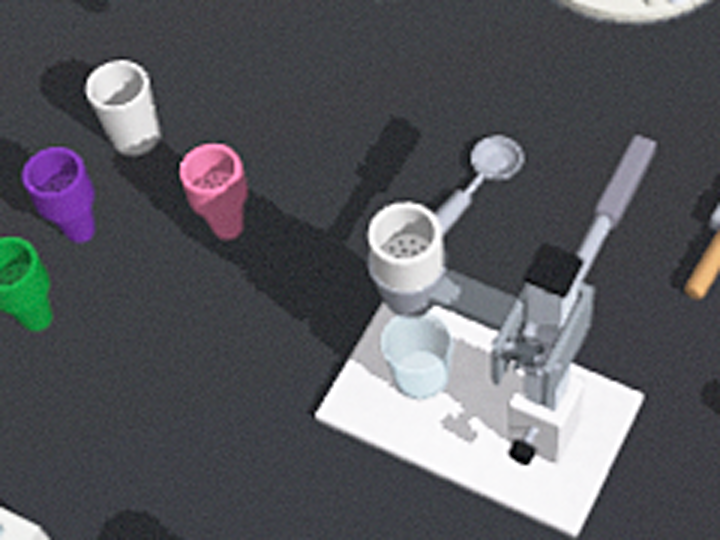

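The cup sits upright in the cone, in the crop around (405,250), with its collar on the rim. Its top is at about 0.266 (expected 0.223 + 0.042). The handle is still on the second notch and the bystanders haven't moved. Handing in.

```bash
python3 -c "
from workcell import order; print(order.job_done())"
```

```text
the job is handed in; nothing more can be done
None
```

The carriage is hanging on its pawl exactly one notch (30 mm) up. The filter cup sits upright in the steel cone with its collar on the rim and the gripper is clear. The job was handed in at about 19 s of the 56 s allowed.

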